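# Mirror the packer's kit onto the other rack

## Task

The next packer works from the other side, so move the four things of the packing kit (date stamp, tally counter, marker pen, sample wafer roll) from the full rack to the empty rack in reverse order: what stands nearest to the robot on the full rack goes in the bay farthest from the robot on the other, and so on along the row. Set each one down in the middle of its bay, on the pad, standing or lying as it did before and squarely lined up across the rack (turned end for end does not matter).

Things in the scene. Friction and masses are not known exactly. Their poses are not given: they have to be found in the camera images.
- stamp: self-inking date stamp, black frame with a green cap, 40 (x) x 56 (y) x 80 mm high, upright on the ribs (2 mm high). Origin at the centre of its underside, z up; its y lies across the rack. Grip it by the cap (54 to 80 mm above the underside; it does not move), best along y (56 mm), since the gripper then stays clear of the neighbouring bays
- counter: round light-grey hand tally counter lying face up, 54 (x, across the rack) x 67 (y, along the row, with finger ring) x 26 mm high. Origin at the centre of its whole underside. Solid drum 44 mm across, 25 high, centred at x = -5, y = -12 mm; with its fixed thumb lever it spans x = -27 to 27 at y = -12: grip it there along x. Do not grip the thin ring at +y
- pen: red and white marker pen lying across the rack between the ribs of its pad, 135 mm long (its y), 17 wide (x), 16 high. Origin at the middle of its underside. Grip it at its middle across x
- wafer: rolled wafer tube lying across the rack on the ribs of its pad, 129 mm long (its x), 38 mm wide (y), 36 high. Origin at the middle of its underside. Light; grip it gently at its middle across y
- pad_stamp: the fixed black rubber pad, 64 x 96 x 4 mm, with two ribs across the rack, 2 mm high, at x = -9 and +9 mm, under the date stamp at the start; stays on the full rack and so marks in which bay the date stamp stood. Origin at the centre of its underside, its x along the row
- pad_counter: the fixed black rubber pad, 64 x 96 x 4 mm, with two ribs across the rack, 2 mm high, at x = -9 and +9 mm, under the tally counter at the start; stays on the full rack and so marks in which bay the tally counter stood. Origin at the centre of its underside, its x along the row
- pad_pen: the fixed black rubber pad, 64 x 96 x 4 mm, with two ribs across the rack, 2 mm high, at x = -9 and +9 mm, under the marker pen at the start; stays on the full rack and so marks in which bay the marker pen stood. Origin at the centre of its underside, its x along the row
- pad_wafer: the fixed black rubber pad, 64 x 96 x 4 mm, with two ribs across the rack, 2 mm high, at x = -9 and +9 mm, under the wafer roll at the start; stays on the full rack and so marks in which bay the wafer roll stood. Origin at the centre of its underside, its x along the row
- full_rack: the rack that holds the kit at the start, left or right of the robot. Fixed wooden board on feet, 360 (x) x 120 (y) mm, four bays in a row along its x, middles at x = -135, -45, 45, 135 mm, y = 0, each a black ribbed pad 64 x 96 mm, top 38 mm above the table. Origin: centre of underside; +x points away from the robot
- empty_rack: the rack with nothing on it at the start, on the other side; the fixed bag sealer stands between the racks (carry over it, TCP at 0.32 m). Fixed wooden board on feet, 360 (x) x 120 (y) mm, four bays in a row along its x, middles at x = -135, -45, 45, 135 mm, y = 0, each a black ribbed pad 64 x 96 mm, top 38 mm above the table. Origin: centre of underside; +x points away from the robot
There are look-alikes about, which are no part of the job. Of the things shaped like the counter, the grey one is meant.

How it is judged (in metres and radians):
At the end, for the whole second after the job is handed in: Each thing rests released on the empty rack in the bay that mirrors its start bay: origin within 15 mm of the bay's middle along and across the row, on the pad, stamp and counter upright within 0.15 rad, all lined up across the rack within 0.26 rad (either end forward) (((x of pad_stamp in the frame of full_rack between -0.155 and -0.115 m and x of stamp in the frame of empty_rack between 0.12 and 0.15 m) or (x of pad_stamp in the frame of full_rack between -0.065 and -0.025 m and x of stamp in the frame of empty_rack between 0.03 and 0.06 m) or (x of pad_stamp in the frame of full_rack between 0.025 and 0.065 m and x of stamp in the frame of empty_rack between -0.06 and -0.03 m) or (x of pad_stamp in the frame of full_rack between 0.115 and 0.155 m and x of stamp in the frame of empty_rack between -0.15 and -0.12 m)) and y of stamp in the frame of empty_rack between -0.015 and 0.015 m and z of stamp in the frame of empty_rack between 0.032 and 0.046 m and angle between the y axis of each of stamp, pen and the y axis of empty_rack, either way round below 0.26 rad and linear speed of each of stamp, counter, pen, wafer below 0.02 m/s and angular speed of each of stamp, counter, pen, wafer below 0.3 rad/s and angle between each of stamp, counter's own z axis and vertical below 0.15 rad and ((x of pad_counter in the frame of full_rack between -0.155 and -0.115 m and x of counter in the frame of empty_rack between 0.12 and 0.15 m) or (x of pad_counter in the frame of full_rack between -0.065 and -0.025 m and x of counter in the frame of empty_rack between 0.03 and 0.06 m) or (x of pad_counter in the frame of full_rack between 0.025 and 0.065 m and x of counter in the frame of empty_rack between -0.06 and -0.03 m) or (x of pad_counter in the frame of full_rack between 0.115 and 0.155 m and x of counter in the frame of empty_rack between -0.15 and -0.12 m)) and y of counter in the frame of empty_rack between -0.015 and 0.015 m and z of counter in the frame of empty_rack between 0.032 and 0.046 m and angle between the x axis of each of counter, wafer and the y axis of empty_rack, either way round below 0.26 rad and ((x of pad_pen in the frame of full_rack between -0.155 and -0.115 m and x of pen in the frame of empty_rack between 0.12 and 0.15 m) or (x of pad_pen in the frame of full_rack between -0.065 and -0.025 m and x of pen in the frame of empty_rack between 0.03 and 0.06 m) or (x of pad_pen in the frame of full_rack between 0.025 and 0.065 m and x of pen in the frame of empty_rack between -0.06 and -0.03 m) or (x of pad_pen in the frame of full_rack between 0.115 and 0.155 m and x of pen in the frame of empty_rack between -0.15 and -0.12 m)) and y of pen in the frame of empty_rack between -0.015 and 0.015 m and z of pen in the frame of empty_rack between 0.032 and 0.05 m and ((x of pad_wafer in the frame of full_rack between -0.155 and -0.115 m and x of wafer in the frame of empty_rack between 0.12 and 0.15 m) or (x of pad_wafer in the frame of full_rack between -0.065 and -0.025 m and x of wafer in the frame of empty_rack between 0.03 and 0.06 m) or (x of pad_wafer in the frame of full_rack between 0.025 and 0.065 m and x of wafer in the frame of empty_rack between -0.06 and -0.03 m) or (x of pad_wafer in the frame of full_rack between 0.115 and 0.155 m and x of wafer in the frame of empty_rack between -0.15 and -0.12 m)) and y of wafer in the frame of empty_rack between -0.015 and 0.015 m and z of wafer in the frame of empty_rack between 0.032 and 0.05 m); the robot touches nothing.
It also fails if it takes over 128 s, if anything falls off the work surface, if the arm or the gripper's body presses on something with over 40 N, if the wrist force passes 120 N, or if a joint passes its speed limit or range.

## Robot

A 6-joint arm with a two-finger parallel gripper is mounted at the origin on a cart in front of the work surface, level with it; the furniture and walls round the work are solid. World frame = base frame: x ahead of the robot, y to its left, z up, the work surface at z = 0. Lengths are in m, angles in degrees, forces in N, time in s.
With the tool pointing down it reaches from about 0.325 to 0.85 m from the base axis. Payload 15.5 kg.
Tool frame: the origin (TCP) lies between the finger pads, 19 mm behind the fingertips; this is the grasp point; z points along the fingers, y is the line along which they close (so a half turn about z gives the same grasp; the last joint's range is limited). The gripper opens to 91 mm and grips with 3 to 60 N. Pads are 32 mm wide; open, the fingers measure 118 mm over their backs; the gripper's body (76 mm by 178 mm) begins 60 mm behind the grasp point.
Start: joints at [-78.524, 28.281, 77.091, -0, 74.628, -5.472], TCP at [0.182, -0.598, 0.233] pointing down, gripper open.
Joint ranges: [-166.48, 166.48], [-47.26, 123.95], [12.59, 153.08], [-70.14, 250.14], [6.76, 159.57], [-176.63, 176.63]. Speed limits (degrees/s): [108.29, 108.29, 147.25, 172.46, 172.46, 172.46].

## Interface

Orientations are given as a 3x3 rotation matrix whose columns are the frame's x, y, z axes.
In Python, from bench import ctrl gives the robot as it stands. The module is installed in compiled form; this text tells all that it offers. Calls block until the motion is done:
- ctrl.goto(position, orientation): joint-space move of the TCP to a pose.
- ctrl.move_l(position, vel=0.15, ori=None, contact_N=None): straight line of the TCP; ori=None keeps the orientation; vel is the mean speed in m/s. With contact_N (N) it stops when the force on the tool has changed by that much, and returns True; else False.
- ctrl.movej(angles): joint-space move.
- ctrl.command_gripper(opening): opening from 0.0 (shut) to 1.0 (fully open); the grip force is fixed at half the most; returns when the fingers have stopped.
- ctrl.sleep(seconds).
- ctrl.ik(position, orientation): joint angles nearest the present ones, or None.
- ctrl.read_camera(name): name is "scene" or "side" or "wrist"; returns the picture (480x640x3 uint8, blue, green, red); there is no depth.
- ctrl.camera_params(name): a dict with "fx", "fy", "cx", "cy" (pixels), "pose" (4x4, takes a point from camera to world coordinates); the wrist camera has in their place "T_tool_cam" (4x4, takes a point from camera to tool coordinates, whose origin is the TCP and whose axes are the flange's). Camera axes: x right, y up, looking along -z (the intrinsics and any distortion apply to the point x, -y, -z); pixel columns grow to the right and rows downward; lengths in m; the calibration is good to about 2 mm. The wrist camera is an equidistant fisheye: a pixel r from the principal point sees the ray r / f radians off the axis. A picture is of the moment at which its call begins: read the wrist's pose just before it. camera_params takes no time and is no camera call.
A pose or a line that the arm cannot do raises ctrl.MotionError and nothing moves.
- ctrl.sign_off(): hands the job in; it is judged then, once.
Readings, each from a call of its own:
- ctrl.current_t(): time.
- ctrl.current_q(): joint angles.
- ctrl.current_dq(): joint speeds.
- ctrl.current_effort(): joint torques, N m.
- ctrl.current_tool_pos(): TCP position.
- ctrl.current_eef_rot(): TCP orientation.
- ctrl.current_contact_force(): force on the tool from outside, world axes, zero at the start.
- ctrl.current_wrist_torque(): the same for the moment, N m.
- ctrl.current_grip_width(): opening from 0.0 (shut) to 1.0 (fully open).
- ctrl.current_grasp_force(): force on a finger pad.
Only numpy, scipy, OpenCV 4.12 (cv2) and the standard library are available. Lean on these libraries where they do the work, as an engineer would, in place of code of your own. Each camera call takes 0.05 s, during which the arm holds its last target. There are 200 camera calls.

## Working session

There is one attempt and no reset: what is moved stays moved. The work goes in short steps, each a Python script; the robot and the scene stay as the last script left them, time stands still between calls to the robot, and variables do not carry over. Pictures are saved under pics/ and viewed, at most 14 in all, crops included, and the job is handed in when it is done.

```bash
mkdir -p pics; python3 - <<'E'
from bench import ctrl
import cv2,numpy as np
np.set_printoptions(precision=4,suppress=True)
for n in("scene","side","wrist"):
    cv2.imwrite(f"pics/{n}0.png",ctrl.read_camera(n)); print(n,ctrl.camera_params(n))
print(ctrl.current_tool_pos(),ctrl.current_eef_rot(),ctrl.current_t())
E
```

```text
scene {'fx': 467.15045258316786, 'fy': 467.15045258316786, 'cx': 319.58962525971566, 'cy': 240.58721226536582, 'pose': array([[ 0.606 ,  0.5272, -0.5957, -0.2404],
       [-0.7954,  0.4149, -0.4419, -0.6138],
       [ 0.0142,  0.7416,  0.6707,  0.8576],
       [ 0.    ,  0.    ,  0.    ,  1.    ]])}
side {'fx': 595.2894324062344, 'fy': 595.2894324062344, 'cx': 314.0328657093217, 'cy': 237.69369202984552, 'pose': array([[ 0.9277,  0.101 , -0.3594, -0.0214],
       [-0.3726,  0.3118, -0.8741, -1.2996],
       [ 0.0238,  0.9448,  0.3269,  0.5403],
       [ 0.    ,  0.    ,  0.    ,  1.    ]])}
wrist {'fx': 371.64829954431775, 'fy': 371.64829954431775, 'cx': 320.2142533411997, 'cy': 234.76833360872394, 'T_tool_cam': array([[ 0.0002,  0.9699,  0.2437,  0.0675],
       [ 1.    , -0.0004,  0.0005, -0.0016],
       [ 0.0006,  0.2437, -0.9699, -0.1514],
       [ 0.    ,  0.    ,  0.    ,  1.    ]])}
[ 0.1821 -0.5976  0.2323] [[ 0.9566  0.2915 -0.0002]
 [ 0.2915 -0.9566  0.0009]
 [ 0.0001 -0.0009 -1.    ]] 0.15
```

View pics/scene0.png

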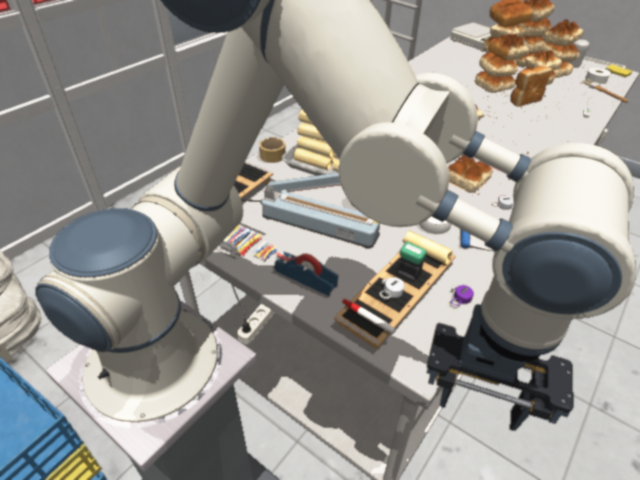

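View pics/side0.png

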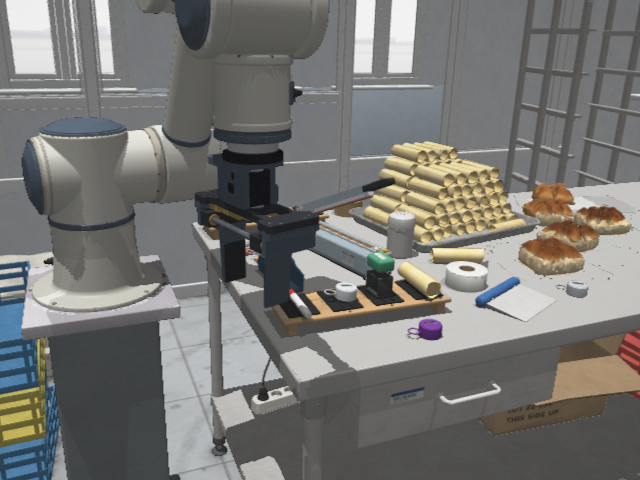

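View pics/wrist0.png

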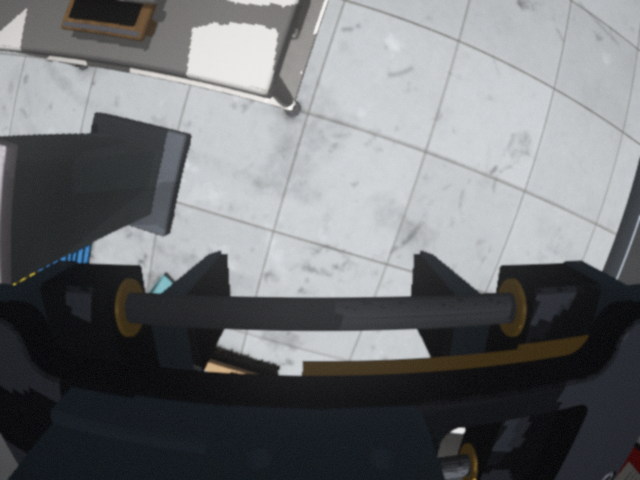

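```bash
cat >h.py <<'E'
from bench import ctrl
import cv2,numpy as np
np.set_printoptions(precision=4,suppress=True)
def down(a):  # tool x axis at angle a (deg) in world, pointing down
    c,s=np.cos(np.radians(a)),np.sin(np.radians(a))
    return np.array([[c,s,0],[s,-c,0],[0,0,-1.]])
def ray(n,px,T=None):
    p=ctrl.camera_params(n); u=(px[0]-p['cx'])/p['fx']; v=(px[1]-p['cy'])/p['fy']
    if n=='wrist':
        r=np.hypot(u,v)+1e-12; d=np.array([u/r*np.sin(r),-v/r*np.sin(r),-np.cos(r)]); M=T@p['T_tool_cam']
    else: d=np.array([u,-v,-1.]); M=p['pose']
    return M[:3,3],M[:3,:3]@d
def toz(n,px,z,T=None):
    o,d=ray(n,px,T); return o+d*(z-o[2])/d[2]
def tcp():
    T=np.eye(4); T[:3,:3]=ctrl.current_eef_rot(); T[:3,3]=ctrl.current_tool_pos(); return T
def shot(name,cam='wrist'):
    T=tcp(); im=ctrl.read_camera(cam); cv2.imwrite(f'pics/{name}.png',im); np.save(f'pics/{name}.npy',T); return im
E
python3 - <<'E'
from h import *
for px in [(378,346),(337,322),(453,258),(408,235),(270,175),(245,163),(236,203)]: print('scene',px,toz('scene',px,.034))
for px in [(285,322),(449,299),(275,305),(428,277)]: print('side',px,toz('side',px,.034))
for p in [[.45,-.25,.35],[.45,.3,.35],[.5,-.25,.4],[.5,.3,.4],[.42,-.25,.4],[.42,.3,.4]]:
  for a in(0,180,90,-90):
    print(p,a,ctrl.ik(p,down(a)))
im=cv2.imread('pics/side0.png')[230:350,250:470]; a=cv2.resize(im,None,fx=3.6,fy=3.6,interpolation=2)
cv2.imwrite('pics/c1.png',a)
E
```

```text
scene (378, 346) [ 0.3037 -0.3688  0.034 ]
scene (337, 322) [ 0.3019 -0.2636  0.034 ]
scene (453, 258) [ 0.6482 -0.3774  0.034 ]
scene (408, 235) [ 0.6551 -0.2436  0.034 ]
scene (270, 175) [0.6373 0.2337 0.034 ]
scene (245, 163) [0.6382 0.3416 0.034 ]
scene (236, 203) [0.4706 0.2152 0.034 ]
side (285, 322) [ 0.3074 -0.3697  0.034 ]
side (449, 299) [ 0.6549 -0.3837  0.034 ]
side (275, 305) [ 0.3127 -0.2953  0.034 ]
side (428, 277) [ 0.6767 -0.2701  0.034 ]
[0.45, -0.25, 0.35] 0 [-35.7031  13.5174  81.7985  -0.      84.6841  54.2969]
[0.45, -0.25, 0.35] 180 [ -35.7031   13.5174   81.7985   -0.       84.6841 -125.7031]
[0.45, -0.25, 0.35] 90 [-35.7031  13.5174  81.7985  -0.      84.6841 -35.7031]
[0.45, -0.25, 0.35] -90 [-35.7031  13.5174  81.7985  -0.      84.6841 144.2969]
[0.45, 0.3, 0.35] 0 [ 27.3632  15.8717  78.4888  -0.      85.6394 117.3632]
[0.45, 0.3, 0.35] 180 [ 27.3632  15.8717  78.4888  -0.      85.6394 -62.6368]
[0.45, 0.3, 0.35] 90 [27.3632 15.8717 78.4888 -0.     85.6394 27.3632]
[0.45, 0.3, 0.35] -90 [  27.3632   15.8717   78.4888   -0.       85.6394 -152.6368]
[0.5, -0
[... 531 characters left out ...]
 0.3, 0.4] -90 [  25.0971   18.3593   67.4012   -0.       94.2394 -154.9029]
[0.42, -0.25, 0.4] 0 [-37.7667   9.5259  79.4942  -0.      90.9799  52.2333]
[0.42, -0.25, 0.4] 180 [ -37.7667    9.5259   79.4942   -0.       90.9799 -127.7667]
[0.42, -0.25, 0.4] 90 [-37.7667   9.5259  79.4942  -0.      90.9799 -37.7667]
[0.42, -0.25, 0.4] -90 [-37.7667   9.5259  79.4942  -0.      90.9799 142.2333]
[0.42, 0.3, 0.4] 0 [ 28.9068  12.0826  76.1985  -0.      91.7188 118.9068]
[0.42, 0.3, 0.4] 180 [ 28.9068  12.0826  76.1985  -0.      91.7188 -61.0932]
[0.42, 0.3, 0.4] 90 [28.9068 12.0826 76.1985 -0.     91.7188 28.9068]
[0.42, 0.3, 0.4] -90 [  28.9068   12.0826   76.1985   -0.       91.7188 -151.0932]
```

View pics/c1.png

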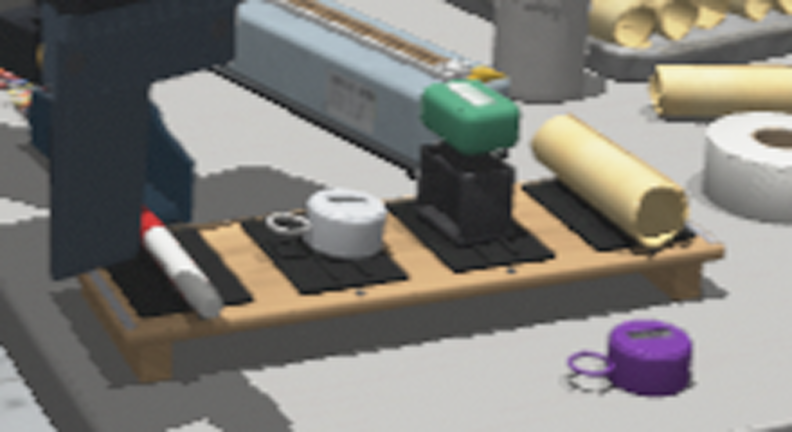

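Candidates (scene px): counter-like: light grey on rack (394,287) ← chosen, purple (462,294), another grey far on table (505,200). Pens: red/white on rack (368,315) ← chosen, blue one (465,238). Wafers: on rack (427,248) ← chosen, pile (315,140). The stamp is the green cap at (411,255). The crop confirms this. The order going away from the robot is pen, counter, stamp, wafer, so the target bays are +135, +45, -45, -135.

```bash
python3 - <<'E'
from h import *
p=ctrl.current_tool_pos(); ctrl.move_l([p[0],p[1],.36],vel=.25)
ctrl.goto([.47,-.47,.38],down(90)); shot('full')
ctrl.goto([.46,.13,.38],down(90)); shot('empty'); print(ctrl.current_t())
E
```

```text
4.2583
```

View pics/full.png

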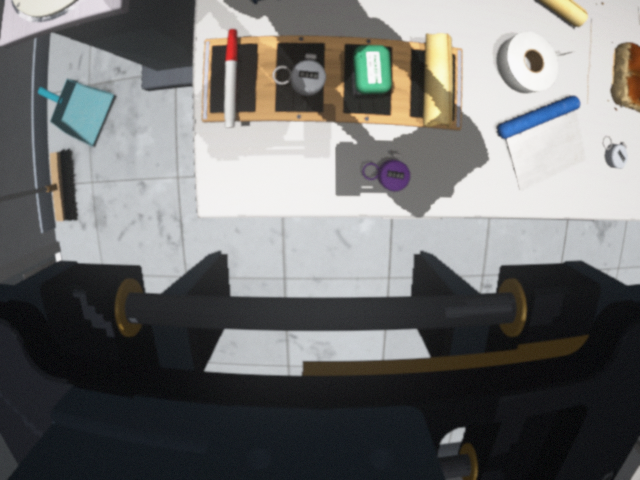

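View pics/empty.png

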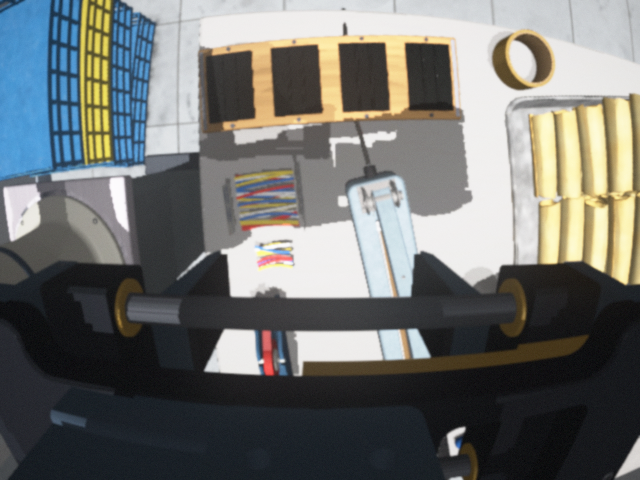

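```bash
python3 - <<'E'
import cv2,numpy as np
f=lambda n:cv2.resize(cv2.imread(f'pics/{n}.png')[28:133,195:470],(784,299),interpolation=cv2.INTER_CUBIC)
cv2.imwrite('pics/c2.png',np.vstack([f('full'),f('empty')])); print(784/275,299/105)
E
```

```text
2.850909090909091 2.8476190476190477
```

View pics/c2.png

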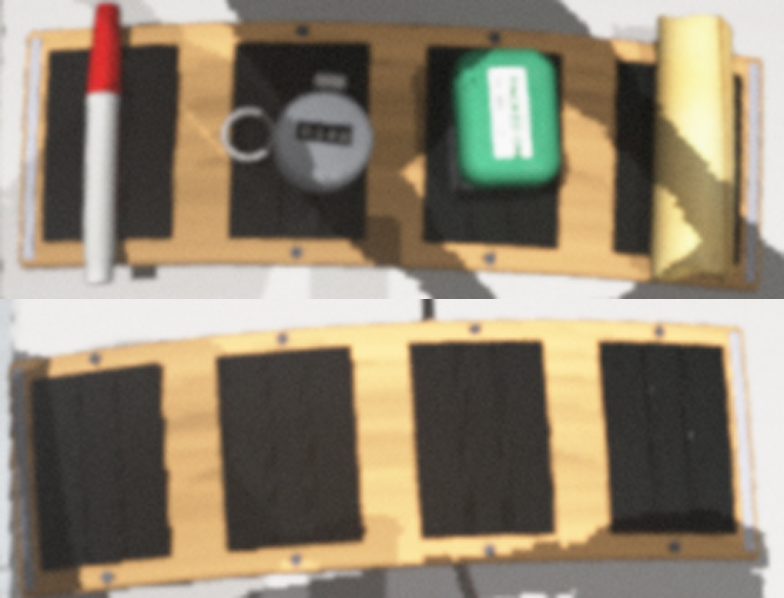

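```bash
cat >meas.py <<'E'
from h import *
from scipy.optimize import least_squares
S=2.8493
def w(n,c,z):
    c=(c[0],c[1]-(299 if n=='empty' else 0)); return toz('wrist',(195+(c[0]+.5)/S-.5,28+(c[1]+.5)/S-.5),z,np.load(f'pics/{n}.npy'))
P={'full':[(50,50),(179,46),(173,240),(43,240),(236,43),(369,43),(364,239),(229,236),(428,47),(562,52),(557,246),(424,240),(617,63),(742,74),(740,263),(614,252)],
'empty':[(33,379),(162,365),(171,555),(42,570),(218,356),(351,346),(363,539),(228,550),(411,344),(544,342),(554,533),(422,537),(600,343),(725,347),(737,531),(612,532)]}
M=np.array([[b+sx*.032,sy*.048] for b in(-.135,-.045,.045,.135) for sx,sy in((-1,1),(1,1),(1,-1),(-1,-1))])
R={}
rot=lambda t:np.array([[np.cos(t),-np.sin(t)],[np.sin(t),np.cos(t)]])
for n in P:
    W=np.array([w(n,c,.038)[:2] for c in P[n]])
    f=lambda q:(M@rot(q[2]).T+q[:2]-W).ravel()
    s=least_squares(f,[.47,-.3 if n=='full' else .28,0],loss='soft_l1',f_scale=.003); R[n]=s.x
    if __name__=='__main__':print(n,s.x,np.degrees(s.x[2]));print(np.round(1e3*f(s.x).reshape(-1,2),1).tolist())
if __name__=='__main__':
    q=R['full']
    for k,c,z in[('pen',(106,8),.046),('pen',(97,278),.046),('cnt',(325,136),.065),('ring',(246,134),.045),('lev',(331,80),.055),('st',(504,52),.12),('st',(513,184),.12),('st',(458,120),.118),('st',(559,115),.118),('waf',(694,18),.06),('waf',(690,277),.06)]:
        p=w('full',c,z)[:2]; print(k,p,'rack',(p-q[:2])@rot(q[2]))
E
python3 meas.py
```

```text
full [ 0.486  -0.3116 -0.0267] -1.5292767356952848
[[-1.5, 0.4], [-0.4, 1.8], [-0.5, 0.2], [-1.4, -1.5], [-1.2, 1.0], [1.1, 0.6], [1.0, -0.8], [-0.7, -1.5], [-0.2, 1.6], [0.8, -0.3], [1.4, -1.6], [-0.5, -1.2], [0.3, 2.7], [1.1, 0.4], [0.6, -0.8], [0.0, -0.7]]
empty [0.4727 0.288  0.0579] 3.316455573108875
[[-1.5, 0.7], [-0.8, 2.4], [0.2, -1.1], [-1.0, -0.7], [-1.2, 0.9], [0.9, 1.1], [1.0, -1.7], [-0.7, -1.1], [-0.9, 1.4], [0.6, 1.6], [2.1, -1.2], [-0.2, -1.3], [-0.4, 1.7], [0.6, 1.3], [1.4, -2.4], [0.2, -1.4]]
pen [ 0.351  -0.2431] rack [-0.1368  0.0649]
pen [ 0.3476 -0.3738] rack [-0.1367 -0.0659]
cnt [ 0.4537 -0.3144] rack [-0.0322 -0.0037]
ring [ 0.4172 -0.309 ] rack [-0.0689  0.0008]
lev [ 0.4561 -0.2863] rack [-0.0306  0.0245]
st [ 0.5247 -0.2892] rack [0.0381 0.0234]
st [ 0.5277 -0.3429] rack [ 0.0425 -0.0302]
st [ 0.5067 -0.3174] rack [ 0.0208 -0.0053]
st [ 0.5464 -0.3138] rack [ 0.0604 -0.0006]
waf [ 0.6221 -0.2491] rack [0.1344 0.0661]
waf [ 0.6184 -0.3729] rack [ 0.134  -0.0578]
```

```bash
python3 - <<'E'
from h import *
T=np.load('pics/empty.npy')
for px in [(347,182),(408,178),(375,170)]: print(px,[toz('wrist',px,z,T)[:2] for z in(.05,.1)])
im=cv2.imread('pics/scene0.png')[130:270,220:400]; a=cv2.resize(im,(792,600),interpolation=2); cv2.imwrite('pics/c3.png',a)
E
```

```text
(347, 182) [array([0.4939, 0.1491]), array([0.4903, 0.1543])]
(408, 178) [array([0.575 , 0.1555]), array([0.5629, 0.1601])]
(375, 170) [array([0.5304, 0.1652]), array([0.523 , 0.1687])]
```

View pics/c3.png

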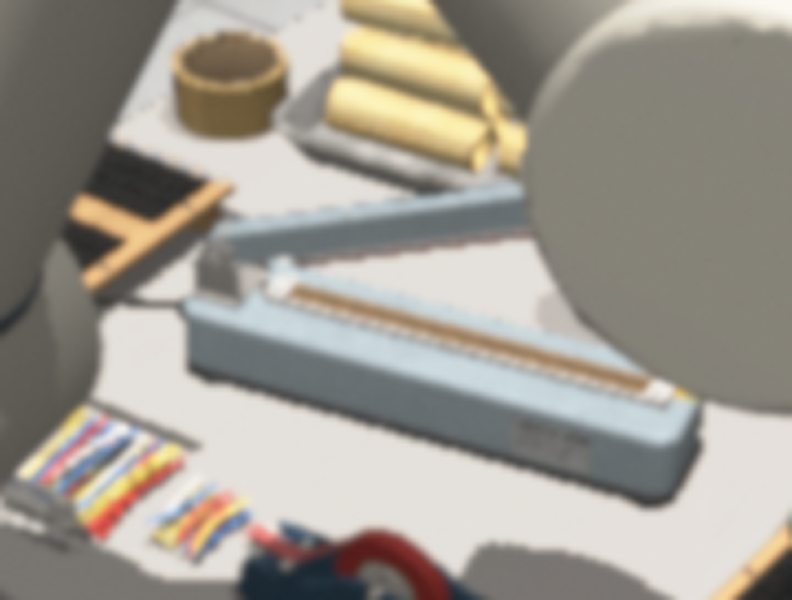

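```bash
cat >mv.py <<'E'
from h import *
from meas import R,rot
def pose(rack,xy,turn):
    q=R[rack]; p=q[:2]+rot(q[2])@np.array(xy); return p,down(np.degrees(q[2])+turn)
def pick(xy,z,turn,wopen,wclose):
    p,o=pose('full',xy,turn); ctrl.command_gripper(wopen)
    c=ctrl.current_tool_pos()
    ctrl.move_l([*p,.32],vel=.3,ori=o) if np.hypot(*(c[:2]-p))<.9 else None
    ctrl.move_l([*p,z+.03],vel=.2); hit=ctrl.move_l([*p,z],vel=.05,contact_N=10); print('hit',hit)
    ctrl.command_gripper(wclose); print('w mm',91*ctrl.current_grip_width(),'F',ctrl.current_grasp_force())
    ctrl.move_l([*p,z+.03],vel=.06); ctrl.move_l([*p,.32],vel=.2)
    print('lifted w',91*ctrl.current_grip_width(),'F',ctrl.current_grasp_force(),'t',ctrl.current_t())
def place(xy,z,turn,wopen):
    p,o=pose('empty',xy,turn); ctrl.move_l([*p,.32],vel=.3,ori=o)
    print('w',91*ctrl.current_grip_width())
    ctrl.move_l([*p,z+.03],vel=.2); hit=ctrl.move_l([*p,z+.0005],vel=.03,contact_N=6)
    print('hit',hit,'z',ctrl.current_tool_pos()[2]-z)
    ctrl.command_gripper(wopen); ctrl.move_l([*p,z+.06],vel=.08); ctrl.move_l([*p,.32],vel=.25); print('t',ctrl.current_t())
E
python3 - <<'E'
from mv import *
pick((-.137,-.0005),.0615,90,.45,0)
shot('g1'); place((.135,0),.0615,90,.42); shot('g2')
E
```

```text
hit False
w mm 14.652448557628583 F 29.97819115407765
lifted w 14.907010987529711 F 29.985971236601472 t 11.3167
w 14.401391049856903
hit False z 0.0006751062421470333
t 18.525
```

```bash
python3 - <<'E'
from mv import *
pick((-.032,.001),.0615,0,1,0)
place((.045+.012,0),.0615,0,.9)
pick((.0405,-.003),.109,0,1,0)
place((-.045,0),.109,0,.95)
p=ctrl.current_tool_pos(); ctrl.goto([.46,.13,.38],down(90)); shot('e2')
ctrl.goto([.47,-.47,.38],down(90)); shot('f2'); print(ctrl.current_t())
f=lambda n:cv2.resize(cv2.imread(f'pics/{n}.png')[28:133,195:470],(784,299),interpolation=cv2.INTER_CUBIC)
cv2.imwrite('pics/c4.png',np.vstack([f('f2'),f('e2')]))
E
```

```text
hit False
w mm 53.095183685642716 F 30.00041328370571
lifted w 52.55817984711952 F 29.999823421239853 t 26.3833
w 52.83877268503913
hit False z 0.0006861661093394977
t 33.4333
hit False
w mm 55.30328846413886 F 29.999823166290298
lifted w 55.25660550995254 F 29.99932032544166 t 40.1417
w 55.1409993630152
hit False z 0.0006611200535233813
t 46.8083
50.7333
```

View pics/c4.png

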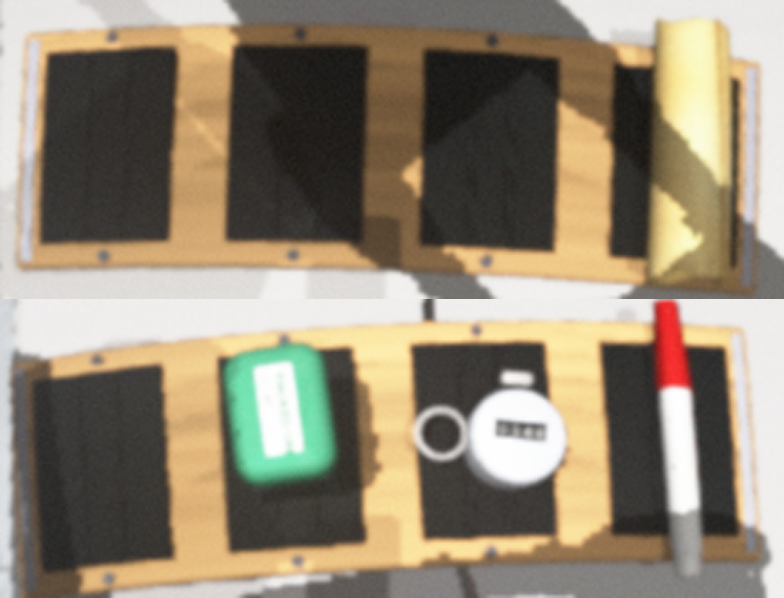

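```bash
python3 - <<'E'
from mv import *
import meas
q=R['empty']
for k,c,z in[('pen',(665,301),.046),('pen',(688,572),.046),('cnt',(518,435),.065),('ring',(441,434),.045),('st',(273,347),.12),('st',(287,480),.12),('st',(226,420),.118),('st',(335,410),.118)]:
    p=toz('wrist',(195+(c[0]+.5)/meas.S-.5,28+(c[1]-299+.5)/meas.S-.5),z,np.load('pics/e2.npy'))[:2]; print(k,(p-q[:2])@rot(q[2]))
pick((.134,.003),.069,90,.65,.39)
E
```

```text
pen [0.1341 0.0673]
pen [ 0.1361 -0.0653]
cnt [ 0.0556 -0.0036]
ring [0.0235 0.0013]
st [-0.0455  0.027 ]
st [-0.0431 -0.0273]
st [-0.0654 -0.0009]
st [-0.0231 -0.0002]
hit False
w mm 36.13711221982197 F 29.95285101234913
lifted w 35.879494893939025 F 29.94884619489312 t 56.6667
```

```bash
python3 - <<'E'
from mv import *
place((-.135,0),.069,90,.6)
ctrl.goto([.46,.13,.38],down(90)); ctrl.sleep(.5); shot('e3'); print(ctrl.current_t())
cv2.imwrite('pics/c5.png',cv2.resize(cv2.imread('pics/e3.png')[28:133,195:470],(784,299),interpolation=cv2.INTER_CUBIC))
E
```

```text
w 35.92776449531397
hit False z 0.0006235977056905095
t 63.6917
65.0667
```

View pics/c5.png

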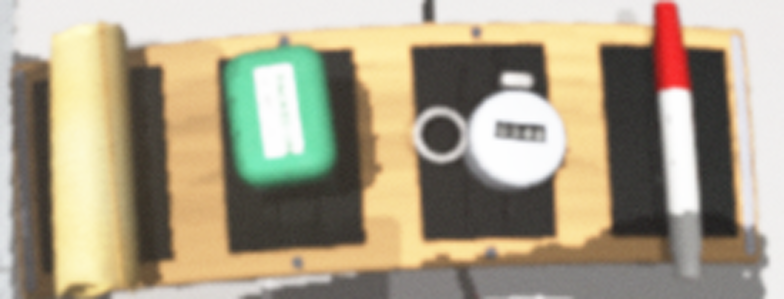

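```bash
python3 - <<'E'
from mv import *
import meas
q=R['empty']; w=[]
for c in[(88,26),(97,290)]:
    p=toz('wrist',(195+(c[0]+.5)/meas.S-.5,28+(c[1]+.5)/meas.S-.5),.06,np.load('pics/e3.npy'))[:2]; w.append((p-q[:2])@rot(q[2])); print(w[-1])
m=(w[0]+w[1])/2
if abs(m[0]+.135)<.008 and abs(m[1])<.008: print(ctrl.sign_off())
E
```

```text
[-0.1329  0.0644]
[-0.1349 -0.06  ]
the job is handed in; nothing more can be done
None
```

All four things are on the empty rack in reverse order: wafer roll nearest the robot, then stamp, counter and pen. Camera checks put each within about 3 mm of its bay's middle, and the job was handed in at about 65 s.

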